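# Dispense one culture dish and slide it to the empty end of the track

### The arm

A 7-joint arm with a two-finger parallel gripper is mounted at the origin on a cart in front of the work surface, level with it; the furniture and walls round the work are solid. World frame = base frame: x ahead of the robot, y to its left, z up, the work surface at z = 0. Lengths are in m, angles in rad, forces in N, time in s.
With the tool pointing down it reaches from about 0.4 to 0.85 m from the base axis. Payload 6.9 kg.
Tool frame: the origin (TCP) lies midway between the tips of the shut fingers; the grasp point (between the pads) lies behind it (ctrl.pinch_z is the z of the grasp point in the tool frame, in m); z points along the fingers, y is the line along which they close (so a half turn about z gives the same grasp; the last joint's range is limited). The gripper opens to 85 mm and grips with 20 to 120 N. Pads are 22 mm wide; open, the fingers measure 114 mm over their backs; the gripper's body (76 mm by 85 mm) begins 54 mm behind the grasp point. The pads swing forward as they close: fully open they stand 13 mm farther back than shut.
Start: joints at [-1.056, 0.507, -0.238, 1.5, 0.126, 1.149, -0.155], TCP at [0.249, 0.573, 0.231] pointing down, gripper open.
Joint ranges: [-3.08, 3.08], [-0.24, 2.05], [-1.43, 1.35], [0, 2.5], [-1.52, 4.66], [0.17, 1.96], [-2.89, 2.89]. Speed limits (rad/s): [2.39, 2.39, 3.14, 3.14, 3.14, 3.14, 3.14].

### API

Orientations are given as a unit quaternion [w, x, y, z].
In Python, from station import ctrl, get_state, vision, ticket, models gives the robot as it stands. Calls block until the motion is done:
- ctrl.movep(position, orientation): joint-space move of the TCP to a pose.
- ctrl.movel(position, frame=None, max_speed=0.15): straight line of the TCP; frame=None keeps the orientation; max_speed is the mean speed in m/s.
- ctrl.set_joints(angles): joint-space move.
- ctrl.ungrasp() and ctrl.close_gripper(force=None): open the fingers fully, or close them until they stop; force is the grip in N (None keeps the last).
- ctrl.pause(seconds).
- ctrl.ik(position, orientation): joint angles nearest the present ones, or None.
- get_state(): the state.
- vision.grab_frame(name): name is "scene" or "top" or "wrist"; returns (picture, depth): 400x640x3 uint8, blue, green, red; 400x640 float32, m along the optical axis (not along the pixel's ray), 0 where there is no reading.
- vision.camera_info(name): a dict with "mtx" (3x3 intrinsics, pixels), "R" (3x3) and "t" (3): a world point X has camera coordinates R X + t; the wrist camera has in their place "hand_eye" (4x4, takes a point from camera to tool coordinates, whose origin is the TCP and whose axes are the flange's). Camera axes: x right, y down, z forward; pixel columns grow to the right and rows downward; lengths in m; the calibration is good to about 2 mm. A picture is of the moment at which its call begins: read the wrist's pose just before it. camera_info takes no time and is no camera call.
A pose or a line that the arm cannot do raises ctrl.Unreachable and nothing moves.
- ticket.close_job(): hands the job in; it is judged then, once.
Trained networks look in the newest picture that a camera, given by its name, has taken for a name from the list of things; names that differ only in an ending like _2 or _b are one class to them, and where a whole thing is asked for, a point or a joint stands for the part that bears it (a point fixed in the world has none). Each returns a list of dicts, best first, with "p" (0 to 1); they miss things now and then, are a little off and sometimes report something else, mostly with a low value. They report only what shows in the picture. A call takes as long as a camera call.
- models.recognise(camera, target): "point" ([column, row] in pixels, amid what is visible of it).
- models.masks_of(camera, target): "mask" (400x640 bool, what is visible of it) and "point" ([column, row] in pixels, amid what is visible of it).
The state is a dict: "time": time; "qpos": joint angles; "qd": joint speeds; "tau": joint torques, N m; "tcp_pos": TCP position; "eef_rot": TCP orientation; "contact_force": force on the tool from outside, world axes, zero at the start; "wrist_torque": the same for the moment, N m; "width": finger opening in m; "gripper_force": force on a finger pad.
Only numpy, scipy, OpenCV 4.12 (cv2) and the standard library are available. Lean on these libraries where they do the work, as an engineer would, in place of code of your own. Each camera call takes 0.05 s, during which the arm holds its last target. There are 200 camera calls.

### The job

Press the dish dispenser's plunger all the way in once and let it spring back, so that one small culture dish comes out of the magazine into the cross track. Then push that dish along the track with the fingertips, up against the stop at the end where no dish lies yet. Only push: lift nothing, let no second dish out, and leave the dish already parked at the other end and the things round about where they are.

Things in the scene. Friction and masses are not known exactly. Their poses are not given: they have to be found in the camera images.
- dispenser: Fixed grey metal and white plastic dish dispenser. Origin under the magazine's centre, on the worktop; z up, +y = the way the plunger is pressed and dishes come out, x along the cross track. Magazine: slotted shaft, x and y -25 to +25 mm, top 56 mm above the worktop, four dishes on its floor 10 mm up; gate at +y, 42 mm wide, one dish high. Behind it a slide guide 25 mm high, to y = -56 mm.
- track_mid (a point): Middle of the cross track's floor in front of the gate: dispenser x 0, y +58.5 mm, 10 mm above the worktop. Track 43 mm wide (37 to 80 mm) between lips 5 mm above its floor, 217 mm long (x -108.5 to +108.5 mm), a stop 8 mm high at each end. A dispensed dish lies here within a few mm; against a stop its centre is at x = +88.5 or -88.5 mm.
- plunger (a joint): How far the plunger is pressed in, m: 0 = out, at rest; 0.0625 = fully in, at its stop. It slides level along the dispenser's +y and pushes the bottom dish out. A damped spring returns it in under a second; 3 N to start, 8 N at the stop, 2 to 4 N more while moving at 50 mm/s. When it is back the stack drops and the next dish lies at the gate.
- plunger_face (a point): Centre of the flat outer face (facing the dispenser's -y) of the plunger's black round knob, to be pressed: knob 24 mm across, 12 mm thick, on a rod. 15 mm above the worktop; at dispenser x 0, y -134.5 mm at rest. Moves with the plunger.
- place_free: The empty end place of the cross track: a thin dark round pad, 32 mm across, flush with the track floor, 10 mm above the worktop, at one of the track's two ends (88 mm from the middle; which end varies). Origin at the centre of its top; axes as the dispenser's.
- place_taken: The same pad at the other end, hidden under the parked dish.
- dish_a: The bottom dish of the stack, the one that the plunger pushes out: closed 40 mm culture dish, 40 mm across and 10 mm high, filled, about 25 g, origin at the centre of its underside.
- dish_b: The second dish from below in the magazine, to stay there: closed 40 mm culture dish, 40 mm across and 10 mm high, filled, about 25 g, origin at the centre of its underside.
- dish_c: The third dish from below, to stay there; same kind.
- dish_d: The top dish, to stay there; same kind.
- dish_parked: The dish already parked at the other end of the track, to be left there; 48 mm are free between it and a newly dispensed dish: closed 40 mm culture dish, 40 mm across and 10 mm high, filled, about 25 g, origin at the centre of its underside.
- vial: Bystander: upright screw-cap sample vial, 27 mm across, 62 mm high; origin under its centre.
- marker_blue: Bystander: lying marker pen with a blue cap, 138 x 11 x 12 mm; origin under its centre, x along it.
- conical_tube: Bystander: 50 mL conical tube standing on its blue cap, 35 mm across, 113 mm high; origin under its centre.
- big_dish: Bystander: 90 mm petri dish, 15 mm high; origin under its centre.

How it is judged:
By the outcome, as a careful person would: the job done as asked, in the order asked, and still so for the second after the job is handed in, with the robot touching nothing.
It also fails if it takes over 51 s, if anything falls off the work surface, if the arm or the gripper's body presses on something with over 40 N, if the wrist force passes 120 N, or if a joint passes its speed limit or range.

## Working session

There is one attempt and no reset: what is moved stays moved. The work goes in short steps, each a Python script; the robot and the scene stay as the last script left them, time stands still between calls to the robot, and variables do not carry over. Pictures are saved under pics/ and viewed, at most 10 in all, crops included, and the job is handed in when it is done.

```bash
mkdir -p pics; ls; cat > h.py <<'E'
import numpy as np,cv2
from station import ctrl,get_state,vision,ticket,models
def cam(name):
    c=vision.camera_info(name); return np.array(c["mtx"]),np.array(c["R"]),np.array(c["t"]).ravel()
def at_z(name,px,z):
    K,R,t=cam(name); d=R.T@np.linalg.solve(K,[px[0],px[1],1]); o=-R.T@t
    return o+d*(z-o[2])/d[2]
def px(name,X):
    K,R,t=cam(name); p=K@(R@np.asarray(X,float)+t); return p[:2]/p[2]
def by_depth(name,u,v,d):
    K,R,t=cam(name); p=np.linalg.solve(K,np.stack([u*d,v*d,d])); return (R.T@(p-t[:,None])).T
E
python3 - <<'E'
from h import *
for n in("scene","top"):
    im,d=vision.grab_frame(n); cv2.imwrite(f"pics/{n}0.png",im); np.save(f"pics/{n}d.npy",d)
    K,R,t=cam(n); print(n,(-R.T@t).round(3),K[0,0])
    for k in("dispenser","plunger","plunger_face","place_free","dish_parked","dish_a","vial","marker_blue","conical_tube","big_dish"):
        for r in models.recognise(n,k)[:3]:
            print(k,round(r["p"],2),np.round(r["point"]),at_z(n,r["point"],.015).round(3))
print(get_state()["time"],ctrl.pinch_z)
E
```

```text
pics
station.py
scene [-0.031 -0.312  0.644] 409.6910924917395
dispenser 0.84 [354. 236.] [ 0.512 -0.085  0.015]
plunger 0.72 [406. 243.] [ 0.552 -0.186  0.015]
plunger_face 0.62 [406. 242.] [ 0.554 -0.186  0.015]
place_free 0.61 [329. 254.] [ 0.444 -0.066  0.015]
dish_parked 0.56 [407. 243.] [ 0.554 -0.187  0.015]
dish_parked 0.45 [349. 198.] [ 0.614 -0.02   0.015]
dish_parked 0.23 [353. 236.] [ 0.512 -0.084  0.015]
dish_a 0.78 [369. 218.] [ 0.578 -0.09   0.015]
vial 0.85 [259. 216.] [0.456 0.118 0.015]
marker_blue 0.76 [209. 217.] [0.396 0.208 0.015]
conical_tube 0.75 [299. 174.] [0.626 0.124 0.015]
conical_tube 0.43 [368. 220.] [ 0.57  -0.09   0.015]
big_dish 0.67 [243. 186.] [0.518 0.211 0.015]
top [ 0.354 -0.02   0.908] 400.67104224320383
plunger 0.83 [396. 174.] [ 0.562 -0.197  0.015]
plunger_face 0.71 [388. 175.] [ 0.559 -0.178  0.015]
place_free 0.65 [334. 224.] [ 0.445 -0.056  0.015]
dish_parked 0.65 [322. 148.] [ 0.62  -0.026  0.015]
dish_a 0.74 [355. 178.] [ 0.55  -0.102  0.015]
vial 0.54 [264. 225.] [0.441 0.1   0.015]
marker_blue 0.72 [208. 245.] [0.395 0.223 0.015]
conical_tube 0.59 [265. 156.] [0.601 0.104 0.015]
big_dish 0.77 [210. 185.] [0.529 0.225 0.015]
1.1 -0.0187
```

View pics/top0.png

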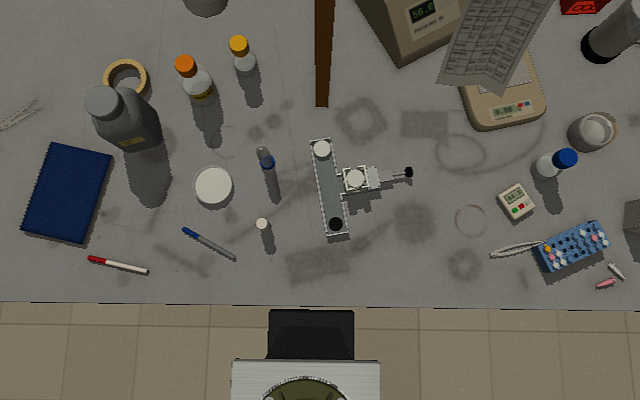

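View pics/scene0.png

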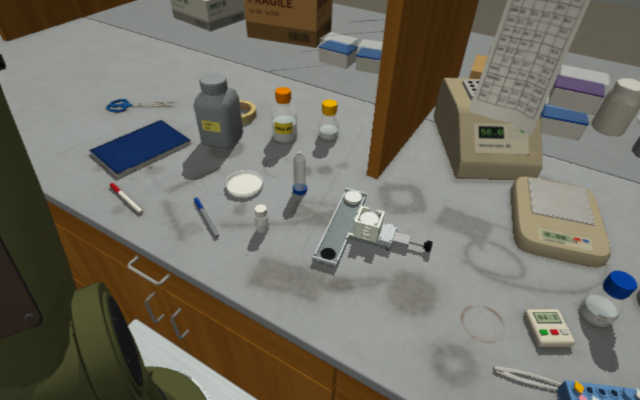

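The top view shows the track running from the parked dish at (322,148) to the dark free pad at (335,224). The magazine is at (355,178) and the black knob at (409,172). A wooden panel ends near (322,107). The scene view agrees, with the knob at (428,246) and the pad at (328,254). So the press goes roughly along world +y, and the free end is the one nearer the robot (dispenser -x).

```bash
cat >> h.py <<'E'
def masks(n,k):
    r=models.masks_of(n,k)
    return [(x["p"],np.array(x["mask"])) for x in r]
def circ(m):
    c=max(cv2.findContours(m.astype(np.uint8),cv2.RETR_EXTERNAL,cv2.CHAIN_APPROX_NONE)[0],key=len)
    return np.array(cv2.fitEllipse(c)[0]),len(c)
E
python3 - <<'E'
from h import *
for n in("top","scene"):
    vision.grab_frame(n)
    d=np.load(f"pics/{n}d.npy"); v,u=np.nonzero(d>0); P=by_depth(n,u,v,d[v,u])
    s=(P[:,2]>.13)&(P[:,0]>.3)&(P[:,0]<.95)&(abs(P[:,1])<.35); Q=P[s]
    for y0 in np.arange(-.35,.35,.05):
        q=Q[(Q[:,1]>=y0)&(Q[:,1]<y0+.05)]
        if len(q)>5: print(n,"tall y",y0.round(2),"xmin",q[:,0].min().round(3),"zmax",q[:,2].max().round(2))
    for k,z in(("place_free",.01),("dish_parked",.02),("dish_d",.05),("plunger_face",.015)):
        for p,m in masks(n,k)[:2]:
            c,l=circ(m); print(n,k,round(p,2),m.sum(),c.round(1),at_z(n,c,z).round(4))
print(get_state()["time"])
for z in(.25,.3,.35): print(z,ctrl.ik([.5,-.1,z],[0,1,0,0]) is not None)
print(np.round(vision.camera_info("wrist")["hand_eye"],3),get_state()["eef_rot"])
E
```

```text
top tall y -0.35 xmin 0.635 zmax 0.44
top tall y -0.3 xmin 0.647 zmax 0.43
top tall y -0.25 xmin 0.653 zmax 0.43
top tall y -0.2 xmin 0.9 zmax 0.14
top tall y -0.05 xmin 0.725 zmax 0.39
top tall y 0.05 xmin 0.639 zmax 0.51
top tall y 0.1 xmin 0.634 zmax 0.52
top tall y 0.2 xmin 0.744 zmax 0.14
top tall y 0.25 xmin 0.739 zmax 0.14
top place_free 0.71 157 [334.8 223.5] [ 0.4469 -0.0575  0.01  ]
top dish_parked 0.53 223 [321.1 148.1] [ 0.6191 -0.0242  0.02  ]
top dish_d 0.6 2939 [349.6 177. ] [ 0.5456 -0.0874  0.05  ]
top dish_d 0.58 242 [354.4 177.7] [ 0.544 -0.098  0.05 ]
top plunger_face 0.59 288 [392.2 174.2] [ 0.5615 -0.1875  0.015 ]
top plunger_face 0.25 115 [334.3 223.5] [ 0.4464 -0.0563  0.015 ]
scene tall y -0.35 xmin 0.633 zmax 0.47
scene tall y -0.3 xmin 0.649 zmax 0.46
scene tall y -0.25 xmin 0.652 zmax 0.46
scene tall y -0.2 xmin 0.897 zmax 0.15
scene tall y -0.15 xmin 0.926 zmax 0.14
scene tall y -0.05 xmin 0.722 zmax 0.42
scene tall y 0.2 xmin 0.739 zmax 0.15
scene tall y 0.25 xmin 0.736 zmax 0.15
scene tall y 0.3 xmin 0.635 zmax 0.13
scene place_free 0.68 152 [328.1 253.5] [ 0.4469 -0.0615  0.01  ]
scene dish_parked 0.58 194 [353.  197.1] [ 0.6153 -0.0302  0.02  ]
scene plunger_face 0.58 214 [369.1 218.8] [ 0.5757 -0.0906  0.015 ]
scene plunger_face 0.53 422 [411.  241.2] [ 0.5623 -0.1933  0.015 ]
1.6
0.25 True
0.3 True
0.35 True
[[-0.    -0.95  -0.312  0.08 ]
 [ 1.     0.    -0.001 -0.   ]
 [ 0.001 -0.312  0.95  -0.142]
 [ 0.     0.     0.     1.   ]] [7.25970986e-06 2.03488189e-01 9.79077401e-01 3.79304904e-07]
```

```bash
cat >> h.py <<'E'
from scipy.spatial.transform import Rotation as Ro
def quat(yaw):   # tool z down, tool x = -dispenser x, tool y = dispenser y
    c,s=np.cos(yaw),np.sin(yaw); M=np.array([[-c,-s,0],[-s,c,0],[0,0,-1.]]).T
    q=Ro.from_matrix(M).as_quat(); return [q[3],*q[:3]]
def wpose():
    s=get_state(); q=s["eef_rot"]; return Ro.from_quat([*q[1:],q[0]]).as_matrix(),np.array(s["tcp_pos"])
def wray(c,W):
    i=vision.camera_info("wrist"); H=np.array(i["hand_eye"]); R,p=W
    d=R@H[:3,:3]@np.linalg.solve(np.array(i["mtx"]),[c[0],c[1],1]); return R@H[:3,3]+p,d
def w_at(c,W,z): o,d=wray(c,W); return o+d*(z-o[2])/d[2]
E
python3 - <<'E'
from h import *
q=quat(np.radians(10.8))
ctrl.movep([.42,.15,.3],q); ctrl.movep([.49,-.12,.25],q)
for i,p in enumerate(([.49,-.12,.25],[.50,-.19,.20])):
    if i: ctrl.movel(p)
    W=wpose(); im,d=vision.grab_frame("wrist"); cv2.imwrite(f"pics/w{i}.png",im)
    for k,z in(("place_free",.01),("dish_parked",.02),("dish_d",.05),("plunger",.015)):
        for pr,m in masks("wrist",k)[:2]:
            c,l=circ(m); o,r=wray(c,W); v,u=np.nonzero(m)
            print(i,k,round(pr,2),m.sum(),c.round(1),w_at(c,W,z).round(4),"d-z",(o+r*np.median(d[m]))[2].round(4),u.min(),u.max(),v.min(),v.max())
print(get_state()["time"],get_state()["qpos"])
E
```

```text
0 place_free 0.83 692 [377.2 128.6] [ 0.4463 -0.0618  0.01  ] d-z 0.0094 363 391 114 143
0 place_free 0.7 4515 [586.1 241.9] [0.5298 0.2178 0.01  ] d-z 0.0133 546 627 207 277
0 dish_parked 0.94 789 [370.1 274.5] [ 0.6169 -0.03    0.02  ] d-z 0.0188 354 386 259 289
0 dish_d 0.6 1040 [323.6 216.8] [ 0.5425 -0.1025  0.05  ] d-z 0.0492 306 341 199 234
0 dish_d 0.46 41 [322.9 194.6] [ 0.5186 -0.1081  0.05  ] d-z 0.028 316 329 193 196
0 plunger 0.81 1189 [244.2 206.7] [ 0.561  -0.1914  0.015 ] d-z 0.0182 204 273 195 219
1 place_free 0.74 883 [461.  139.1] [ 0.4463 -0.0618  0.01  ] d-z 0.0093 445 477 123 155
1 dish_parked 0.2 1403 [306.4 226.8] [ 0.5586 -0.1904  0.02  ] d-z 0.0183 261 340 214 239
1 dish_d 0.83 1399 [402.  240.3] [ 0.5425 -0.1031  0.05  ] d-z 0.0491 380 423 220 260
1 dish_d 0.63 54 [396.2 210.2] [ 0.5149 -0.1159  0.05  ] d-z 0.0175 390 404 208 212
1 plunger 0.57 1418 [306.5 227. ] [ 0.5609 -0.1901  0.015 ] d-z 0.0183 261 340 214 240
5.6083 [ 0.31071703  0.39167222  0.00775682  1.78766216 -0.00395039  0.96130048
  2.08058471]
```

View pics/w0.png

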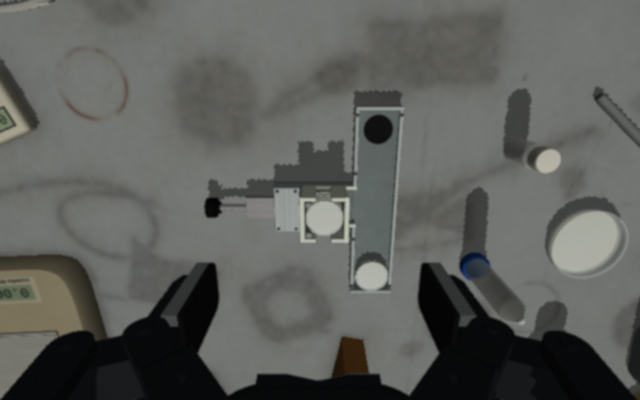

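View pics/w1.png

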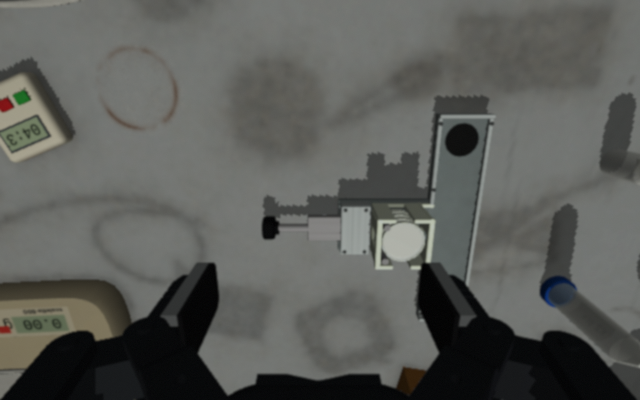

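The wrist views agree with each other. In w0 the pad is at (377,129), the parked dish at (371,275), the magazine at (324,217) and the knob at (212,208). In w1 the knob is at (270,228), and a beige balance sits to the lower left. I'll check clearance round the knob, then go behind it.

```bash
cat >> h.py <<'E'
A=np.array([.4463,-.0618]);B=np.array([.6169,-.0300])
YAW=np.arctan2(*(B-A)[::-1]);EX=(B-A)/np.linalg.norm(B-A);EY=np.array([-EX[1],EX[0]])
O=(A+B)/2-.0585*EY
def D(x,y,z): return [*(O+x*EX+y*EY),z]
Q=quat(YAW)
def F():
    f=np.array(get_state()["contact_force"]); return np.array([f[:2]@EX,f[:2]@EY,f[2]])
E
python3 - <<'E'
from h import *
print(np.degrees(YAW),O,D(0,-.1345,.015))
W=wpose(); im,d=vision.grab_frame("wrist")
for c in((262,228),(264,228),(270,218),(270,239)): print(c,w_at(c,W,.015).round(4), (np.array(w_at(c,W,.015)[:2])-O)@np.c_[EX,EY])
for n in("top","scene"):
    d=np.load(f"pics/{n}d.npy"); v,u=np.nonzero(d>0); P=by_depth(n,u,v,d[v,u])
    r=(P[:,:2]-O)@np.c_[EX,EY]
    for x0 in(-.08,-.04,0,.04,.08,.12):
        o=[]
        for y0 in np.arange(-.28,-.12,.04):
            s=(r[:,0]>x0)&(r[:,0]<x0+.04)&(r[:,1]>y0)&(r[:,1]<y0+.04); o.append(round(float(P[s,2].max()),3) if s.any() else None)
        print(n,x0,o)
for p in(D(0,-.18,.1),D(0,-.18,.015),D(0,-.08,.015),D(.039,.0585,.015),D(.039,.0585,.1),D(-.06,.0585,.015)):
    j=ctrl.ik(p,Q); print(None if j is None else np.round(j,2))
E
```

```text
10.558810223438302 [ 0.54231981 -0.10340944] [np.float64(0.5669662220144932), np.float64(-0.23563199609033153), 0.015]
(262, 228) [ 0.571  -0.2345  0.015 ] [ 0.00412469 -0.13411828]
(264, 228) [ 0.5706 -0.2325  0.015 ] [ 0.0041129  -0.13208086]
(270, 218) [ 0.5586 -0.2281  0.015 ] [-0.00686725 -0.12555529]
(270, 239) [ 0.5816 -0.2247  0.015 ] [ 0.01636565 -0.126433  ]
top -0.08 [0.003, 0.006, 0.004, 0.004, 0.004]
top -0.04 [0.004, 0.005, 0.005, 0.029, 0.026]
top 0 [0.004, 0.004, 0.003, 0.029, 0.027]
top 0.04 [0.004, 0.34, 0.281, 0.003, 0.004]
top 0.08 [0.437, 0.437, 0.392, 0.368, 0.004]
top 0.12 [0.004, 0.433, 0.429, 0.428, 0.003]
scene -0.08 [0.004, 0.004, 0.004, 0.004, 0.004]
scene -0.04 [0.005, 0.005, 0.004, 0.029, 0.023]
scene 0 [0.004, 0.004, 0.005, 0.029, 0.024]
scene 0.04 [0.341, 0.343, 0.29, 0.004, 0.005]
scene 0.08 [0.47, 0.461, 0.397, 0.377, 0.004]
scene 0.12 [0.47, 0.468, 0.46, 0.454, 0.004]
[ 0.4   0.65  0.02  1.63 -0.01  0.87  2.18]
[ 0.41  0.75  0.02  1.69 -0.02  0.7   2.19]
[ 0.27  0.69  0.    1.85 -0.    0.6   2.03]
[ 0.04  0.68 -0.02  1.89  0.02  0.58  1.76]
[ 0.04  0.56 -0.02  1.82  0.02  0.77  1.76]
[ 0.07  0.59 -0.01  2.14  0.01  0.41  1.81]
```

A hanging sheet (z above 0.28) comes close to where the wrist would be at the knob, so I'll tilt the hand back towards the robot by 25° for the press.

```bash
cat >> h.py <<'E'
def tilt(q,a):  # hand top leans to dispenser -x
    R=Ro.from_rotvec(-np.radians(a)*np.array([*EY,0]))*Ro.from_quat([*q[1:],q[0]]); r=R.as_quat(); return [r[3],*r[:3]]
E
python3 - <<'E'
from h import *
QT=tilt(Q,25); print((Ro.from_quat([*QT[1:],QT[0]]).apply([0,0,1])[:2]@EX), "expect +0.42")
for p in(D(.002,-.18,.1),D(.002,-.18,.015),D(.002,-.08,.015)):
    j=ctrl.ik(p,QT); print(None if j is None else np.round(j,2))
assert Ro.from_quat([*QT[1:],QT[0]]).apply([0,0,1])[:2]@EX>.3
ctrl.close_gripper(30)
ctrl.movep(D(.002,-.18,.10),QT); ctrl.movel(D(.002,-.18,.015)); print(F(),get_state()["time"])
for y in np.arange(-.165,-.13,.003):
    ctrl.movel(D(.002,y,.015),max_speed=.05); f=F(); print(round(y,4),f.round(1))
    if abs(f[1])>2: break
im,_=vision.grab_frame("top"); cv2.imwrite("pics/t1.png",cv2.resize(im[110:260,260:460],(800,600),interpolation=cv2.INTER_CUBIC))
print(get_state()["time"],get_state()["width"])
E
```

```text
0.4226182617406995 expect +0.42
[ 0.8   0.57 -0.34  1.96 -0.33  0.32  2.6 ]
[ 0.98  0.77 -0.64  2.02  0.83  0.18  1.52]
[ 1.13  0.98 -1.23  2.19  1.64  0.68  0.62]Traceback (most recent call last):
  File "<stdin>", line 7, in <module>
host.Unreachable: the arm cannot follow that straight line within its joint ranges
```

```bash
python3 - <<'E'
from h import *
for n in("top","scene"):
    d=np.load(f"pics/{n}d.npy"); v,u=np.nonzero(d>0); P=by_depth(n,u,v,d[v,u]); r=(P[:,:2]-O)@np.c_[EX,EY]
    for z in(.15,.2,.25,.3,.35,.4):
        s=(P[:,2]>z)&(P[:,2]<z+.05)&(r[:,1]<-.1)&(r[:,1]>-.3)&(r[:,0]>-.05)&(r[:,0]<.2)
        if s.sum()>3: print(n,z,s.sum(),np.percentile(r[s,0],[1,50]).round(3),r[s,1].min().round(3),r[s,1].max().round(3))
s=get_state();print(s["time"],np.round(s["qpos"],2),s["tcp_pos"])
for a in(6,10,14,18):
    q=tilt(Q,a); print(a,[np.round(j,2).tolist() if (j:=ctrl.ik(p,q)) is not None else None for p in(D(.002,-.18,.1),D(.002,-.18,.015),D(.002,-.08,.015))])
E
```

```text
top 0.25 799 [0.054 0.084] -0.233 -0.128
top 0.3 2162 [0.067 0.099] -0.239 -0.13
top 0.35 2432 [0.09  0.117] -0.242 -0.133
top 0.4 1614 [0.106 0.127] -0.245 -0.137
scene 0.25 883 [0.052 0.082] -0.236 -0.131
scene 0.3 2433 [0.065 0.096] -0.241 -0.133
scene 0.35 2591 [0.086 0.114] -0.246 -0.137
scene 0.4 2840 [0.105 0.128] -0.248 -0.14
7.0917 [ 0.81  0.57 -0.34  1.96 -0.33  0.32  2.6 ] [ 0.57689169 -0.2800261   0.09976195]
6 [[0.37, 0.62, 0.12, 1.71, -0.2, 0.75, 2.37], [0.41, 0.72, 0.06, 1.78, -0.2, 0.57, 2.37], [0.25, 0.67, 0.07, 1.93, -0.22, 0.46, 2.26]]
10 [[0.45, 0.59, 0.04, 1.77, -0.21, 0.66, 2.39], [0.48, 0.71, -0.01, 1.83, -0.21, 0.47, 2.41], [0.33, 0.65, -0.0, 1.99, -0.24, 0.36, 2.3]]
14 [[0.53, 0.57, -0.05, 1.82, -0.23, 0.57, 2.43], [0.56, 0.7, -0.1, 1.88, -0.24, 0.38, 2.46], [0.41, 0.64, -0.09, 2.05, -0.28, 0.25, 2.36]]
18 [[0.62, 0.56, -0.15, 1.87, -0.26, 0.48, 2.48], [0.65, 0.69, -0.19, 1.94, -0.27, 0.29, 2.52], [0.66, 0.67, -0.44, 2.1, 0.65, 0.18, 1.48]]
```

```bash
python3 - <<'E'
from h import *
QT=tilt(Q,12)
ctrl.movep(D(.002,-.18,.10),QT); ctrl.movel(D(.002,-.18,.015)); print(F(),get_state()["time"])
f0=F()
for y in np.arange(-.165,-.13,.004):
    ctrl.movel(D(.002,y,.015),max_speed=.05); f=F()-f0; print(round(y,4),f.round(1))
    if abs(f[1])>2: break
im,_=vision.grab_frame("scene"); cv2.imwrite("pics/t1.png",cv2.resize(im[150:300,300:500],(800,600),interpolation=cv2.INTER_CUBIC))
print(get_state()["time"],get_state()["width"],np.round(get_state()["qpos"],2))
E
```

```text
[-0.42259389  0.2542246  -0.48336451] 8.2917
-0.165 [ 0.1 -0.1  0.7]
-0.161 [ 0.9 -0.5  0.2]
-0.157 [ 0.8 -0.7  0.3]
-0.153 [0.5 0.2 0.2]
-0.149 [-0.1  0.8  0.1]
-0.145 [-0.3 -2.8  0.1]
10.0417 -3.797866316870748e-05 [ 0.46  0.68 -0.04  1.92 -0.26  0.38  2.42]
```

View pics/t1.png

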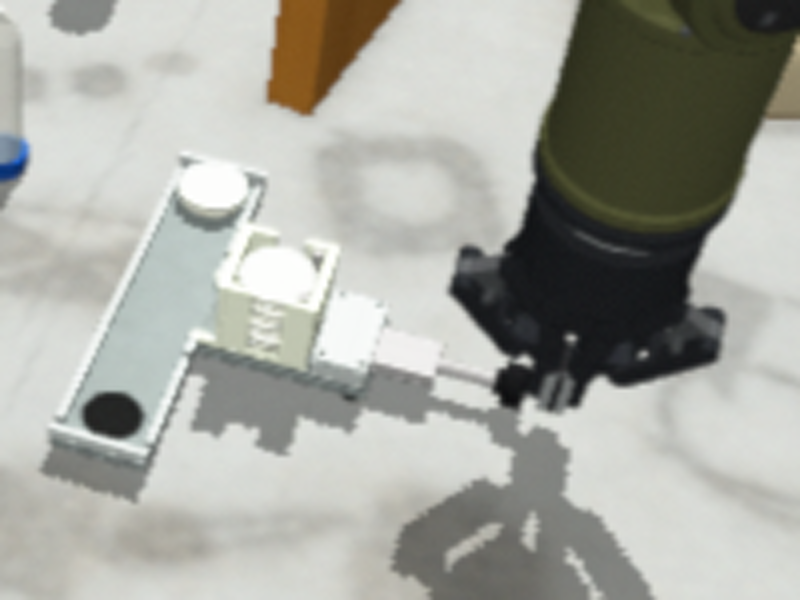

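Contact is at TCP y ≈ -0.146 and the knob is centred on the finger. The picture shows the gripper's knuckles splaying wide along the closing direction, so I'll press with the tips a little higher.

```bash
python3 - <<'E'
from h import *
z=.019
ctrl.movel(D(.002,-.152,.015)); ctrl.movel(D(.002,-.152,z)); f0=F()
ctrl.movel(D(.002,-.098,z),max_speed=.05); print((F()-f0).round(1))
y=-.098
while y<-.076:
    y+=.002; ctrl.movel(D(.002,y,z),max_speed=.04); f=F()-f0; p=(np.array(get_state()["tcp_pos"][:2])-O)@EY
    print(round(y,4),round(p,4),f.round(1))
    if abs(f[1])>16 or abs(f[2])>12: break
im,_=vision.grab_frame("scene"); cv2.imwrite("pics/t2.png",cv2.resize(im[150:300,300:500],(800,600),interpolation=cv2.INTER_CUBIC))
print(get_state()["time"])
E
```

```text
[ 0.3 -7.7 -1.6]
-0.096 -0.0984 [-0.7 -7.6  0.3]
-0.094 -0.0966 [ 0.1 -9.1 -0.2]
-0.092 -0.0946 [-0.7 -8.5 -0.4]
-0.09 -0.0927 [-0.8 -8.4  0.8]
-0.088 -0.0908 [-1.2 -8.6 -0. ]
-0.086 -0.0889 [-1.3 -8.5 -1.6]
-0.084 -0.087 [-0.5 -8.9 -0.9]
-0.082 -0.085 [-1.  -8.5  0.2]
-0.08 -0.0831 [-1.4 -9.1 -0.7]
-0.078 -0.0812 [-0.9 -8.3 -0.9]
-0.076 -0.079 [-2.2 -8.6  6.6]
14.575
```

View pics/t2.png

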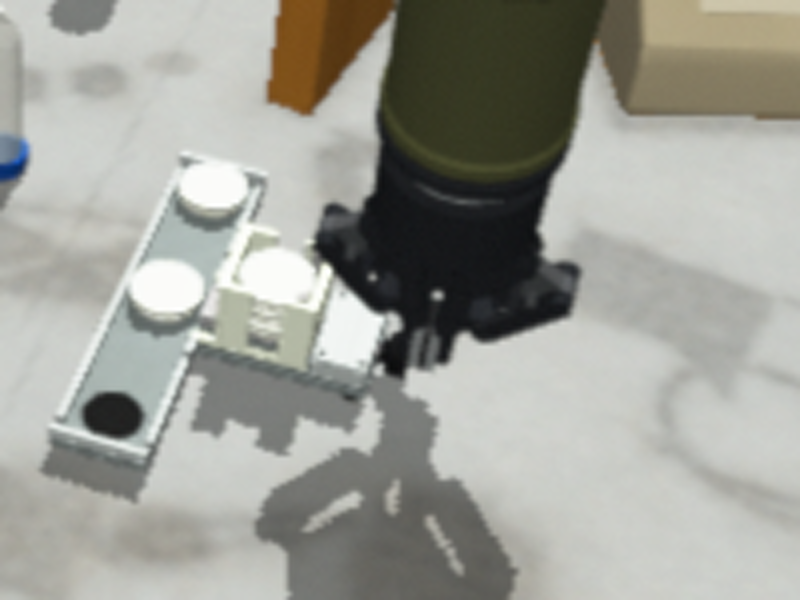

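The dish is out in the track, at crop (166,290), and the left knuckle is close to the magazine's rim. Before releasing I'll check from the dish position that the plunger is really fully in.

```bash
python3 - <<'E'
from h import *
s=get_state(); R,p=wpose(); print(F().round(1),s["width"],s["gripper_force"],((p[:2]-O)@np.c_[EX,EY]).round(4),p[2],np.degrees(np.arccos(-R[2,2])))
for n in("scene","top"):
    im,_=vision.grab_frame(n)
    for k in("dish_a","plunger"):
        for pr,m in masks(n,k)[:4]:
            c,l=circ(m); print(n,k,round(pr,2),m.sum(),c.round(1),((at_z(n,c,.02)[:2]-O)@np.c_[EX,EY]).round(4))
cv2.imwrite("pics/t3.png",cv2.resize(im[110:260,260:460],(800,600),interpolation=cv2.INTER_CUBIC))
E
```

```text
[-2.6 -7.2  6.6] -7.212027576895512e-05 5.254308097064495 [ 0.0021 -0.0791] 0.02016772155523859 12.137402336143692
scene dish_a 0.6 190 [353.4 196.9] [0.0859 0.0581]
scene dish_a 0.58 236 [341.6 222.6] [-0.0025  0.0577]
scene plunger 0.46 44 [397.5 238.6] [-0.0046 -0.0644]
scene plunger 0.36 792 [244.5 183.8] [0.036  0.3107]
top dish_a 0.63 279 [355.  178.5] [0.0068 0.0002]
top dish_a 0.61 209 [327.7 184.6] [0.0032 0.0635]
top plunger 0.43 55 [340.2 183.3] [0.0014 0.0352]
```

View pics/t3.png

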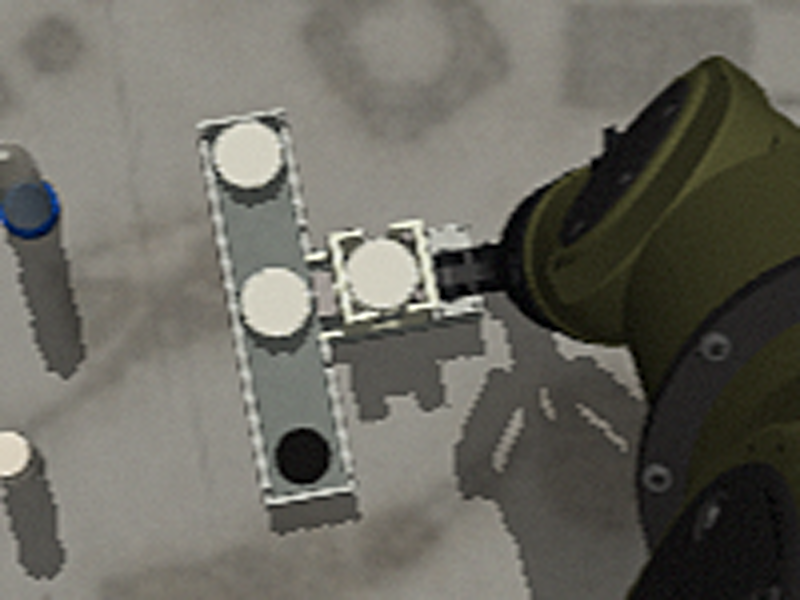

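The dish centre lies at y ≈ 0.058, so the plunger is at or very near its stop. But the upward force suggests a knuckle is touching the magazine rim. I'll lean the hand back about 10° in place to free it, then press on until the stop shows in the force.

```bash
python3 - <<'E'
from h import *
QT=tilt(Q,12)
def lean(q,a): # hand top leans to dispenser -y
    r=(Ro.from_rotvec(np.radians(a)*np.array([*EX,0]))*Ro.from_quat([*q[1:],q[0]])).as_quat(); return [r[3],*r[:3]]
QL=lean(QT,10); t=Ro.from_quat([*QL[1:],QL[0]]).apply([0,0,1]); print(t[:2]@EY,"expect +")
assert t[:2]@EY>.1
j=ctrl.ik(D(.002,-.077,.016),QL); print(np.round(j,2),np.round(get_state()["qpos"],2))
ctrl.movel(D(.002,-.077,.0165),QL,max_speed=.01)
y=-.077
while y<-.066:
    f=F(); p=(wpose()[1][:2]-O)@EY; print(round(y,4),p.round(4),f.round(1))
    if abs(f[1])>18 or abs(f[2])>15: break
    y+=.0015; ctrl.movel(D(.002,y,.0165),max_speed=.03)
print(get_state()["time"])
E
```

```text
0.16985354835670557 expect +
[ 0.54  0.69 -0.18  1.93 -0.32  0.47  2.43] [ 0.35  0.63 -0.02  2.02 -0.28  0.31  2.34]
-0.077 -0.0825 [-5.5 -7.9 15.8]
15.2917
```

```bash
python3 - <<'E'
from h import *
s=get_state(); R,p=wpose(); f=np.array(s["contact_force"]);m=np.array(s["wrist_torque"])
print(F().round(1),p,[m[:2]@EX,m[:2]@EY,m[2]],((p[:2]-O)@np.c_[EX,EY]).round(4))
im,_=vision.grab_frame("scene"); cv2.imwrite("pics/t4.png",cv2.resize(im[180:260,330:437],(800,600),interpolation=cv2.INTER_CUBIC))
E
```

```text
[-5.5 -7.9 15.8] [ 0.55983012 -0.18404892  0.01833574] [np.float64(-1.2539202718120073), np.float64(0.7424517328914131), np.float64(-0.10870148457364384)] [ 0.0024 -0.0825]
```

View pics/t4.png

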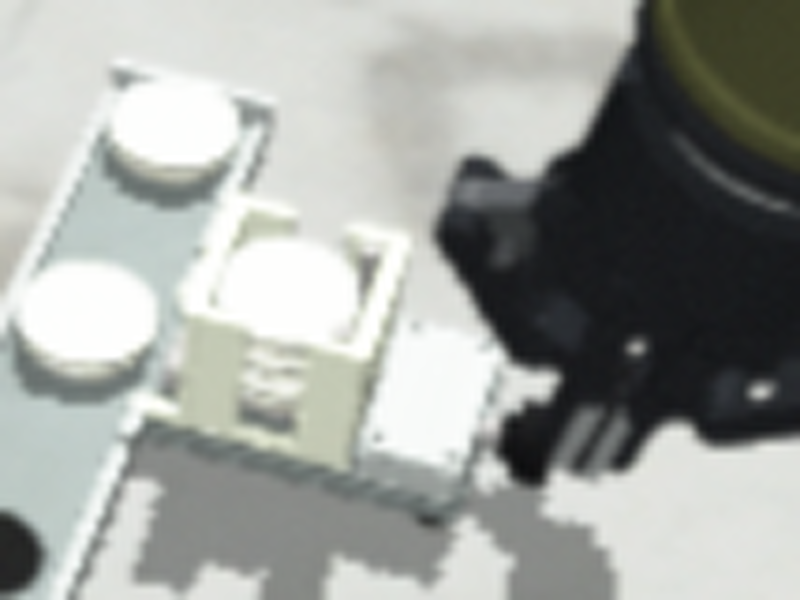

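The knuckle is now well clear of the magazine, and the tips are on the knob, which sits just short of the guide. The vertical force comes from the knob area, so I'll raise the tips slightly to relieve it and then press on.

```bash
python3 - <<'E'
from h import *
def rep(t):
    s=get_state(); p=wpose()[1]; m=np.array(s["wrist_torque"]); print(t,((p[:2]-O)@np.c_[EX,EY]).round(4),p[2].round(4),F().round(1),[round(float(v),2) for v in(m[:2]@EX,m[:2]@EY,m[2])])
for z in(.018,.0195,.021):
    ctrl.movel(D(.002,-.077,z),max_speed=.02); rep(z)
    if abs(F()[2])<4: break
y=-.077
while y<-.068:
    y+=.0015; ctrl.movel(D(.002,y,z),max_speed=.03); rep(round(y,4))
    if abs(F()[1])>16 or abs(F()[2])>14: break
print(get_state()["time"])
E
```

```text
0.018 [ 0.0023 -0.0808] 0.0188 [-2.2 -8.3  5.2] [-1.76, 0.49, -0.23]
0.0195 [ 0.0022 -0.0806] 0.0197 [-1.  -7.8 -0.3] [-2.07, 0.4, -0.34]
-0.0755 [ 0.0022 -0.0789] 0.0197 [ 0.4 -7.8 -1.8] [-1.97, 0.36, -0.3]
-0.074 [ 0.0022 -0.0775] 0.0197 [-0.9 -8.  -1.3] [-2.04, 0.41, -0.33]
-0.0725 [ 0.0022 -0.0761] 0.0197 [-0.7 -8.3 -1.1] [-2.06, 0.42, -0.31]
-0.071 [ 0.0022 -0.076 ] 0.0198 [ -0.8 -10.1  -0.8] [-2.58, 0.56, -0.41]
-0.0695 [ 0.0022 -0.0759] 0.0198 [ -1.8 -14.2  -2.5] [-3.25, 0.58, -0.52]
-0.068 [ 0.0022 -0.0757] 0.0198 [ -1.6 -15.9  -2.7] [-3.78, 0.67, -0.59]
17.3417
```

The stop is clear: the position holds at -0.076 while the force rises to 16 N. Now I'll release, check that the plunger came back, and look at the dish from above.

```bash
cat >> h.py <<'E'
def turn(q,a): # about world z
    r=(Ro.from_rotvec([0,0,a])*Ro.from_quat([*q[1:],q[0]])).as_quat(); return [r[3],*r[:3]]
E
python3 - <<'E'
from h import *
ctrl.movel(D(.002,-.17,.0195),max_speed=.12); print(F().round(1)); ctrl.movel(D(-.02,-.175,.15),max_speed=.2)
for n,a in(("cw",-np.pi/2),("ccw",np.pi/2),("same",0)):
    print(n,[np.round(j,2).tolist() if (j:=ctrl.ik(p,turn(Q,a))) is not None else None for p in(D(.035,.0585,.12),D(.035,.0585,.0155),D(-.057,.0585,.0155))])
ctrl.movep(D(-.08,0,.2),Q)
W=wpose(); im,d=vision.grab_frame("wrist"); cv2.imwrite("pics/w2.png",im)
for k,z in(("dish_parked",.02),("dish_a",.02),("dish_d",.04),("place_free",.01),("plunger",.015)):
    for pr,m in masks("wrist",k)[:4]:
        c,l=circ(m); o,r=wray(c,W); X=w_at(c,W,z); print(k,round(pr,2),m.sum(),c.round(1),((X[:2]-O)@np.c_[EX,EY]).round(4),"dz",(o+r*np.median(d[m]))[2].round(4))
print(get_state()["time"])
E
```

```text
[ 0.7  0.1 -0.5]
cw [[-0.29, 0.58, 0.5, 1.81, -0.36, 0.84, 0.57], [-0.26, 0.73, 0.46, 1.9, -0.52, 0.64, 0.72], [-0.2, 0.63, 0.41, 2.13, -0.54, 0.48, 0.81]]
ccw [[0.54, 0.64, -0.83, 1.8, 0.57, 0.96, 2.79], [0.42, 0.75, -0.63, 1.89, 0.65, 0.72, 2.73], [0.36, 0.62, -0.44, 2.13, 0.54, 0.5, 2.84]]
same [[-0.01, 0.53, 0.05, 1.81, -0.04, 0.81, 1.82], [-0.03, 0.68, 0.09, 1.9, -0.1, 0.57, 1.88], [0.01, 0.6, 0.09, 2.13, -0.12, 0.42, 1.94]]
dish_parked 0.5 104 [374.7 305.6] [0.0688 0.0601] dz 0.017
dish_a 0.8 1135 [376.6 247.1] [-0.001   0.0586] dz 0.0189
dish_a 0.59 225 [319.7 242.9] [-0.0056  0.0007] dz 0.038
dish_a 0.54 63 [318.  231.9] [-0.0178 -0.0011] dz 0.018
dish_d 0.8 1135 [376.6 247.1] [-0.0109  0.0549] dz 0.0189
dish_d 0.59 225 [319.7 242.9] [-0.0152  0.0006] dz 0.038
dish_d 0.54 63 [318.  231.9] [-0.0267 -0.0011] dz 0.018
place_free 0.65 840 [379.9 162.2] [-0.0868  0.0588] dz 0.0094
plunger 0.73 1418 [230.9 247.8] [ 0.0024 -0.0912] dz 0.0183
20.2417
```

View pics/w2.png

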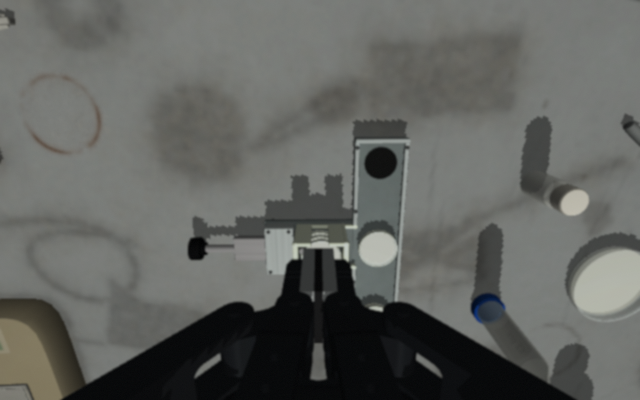

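The plunger is back out, with its knob at (197,248). The dispensed dish is at (377,247), mid-track (-1, 58.6 mm), and the pad at (380,162) is free. Next I'll lower the shut tips between the two dishes and push towards the pad.

```bash
python3 - <<'E'
from h import *
QP=turn(Q,-np.pi/2); y=.0585; z=.0155
ctrl.movep(D(-.02,.06,.15),QP); ctrl.movep(D(.0435,y,.10),QP); ctrl.movel(D(.0435,y,z),max_speed=.08)
f0=F(); print(f0.round(1),get_state()["tcp_pos"][2])
ctrl.movel(D(-.045,y,z),max_speed=.04); print((F()-f0).round(1))
x=-.045
while x>-.066:
    x-=.0015; ctrl.movel(D(x,y,z),max_speed=.03); f=F()-f0; p=(wpose()[1][:2]-O)@EX; print(round(x,4),p.round(4),f.round(1))
    if abs(f[0])>4 and x<-.05: break
ctrl.movel(D(x+.025,y,z),max_speed=.06); ctrl.movel(D(x+.025,y,.12),max_speed=.15)
ctrl.movep(D(-.15,.05,.2),Q)
W=wpose(); im,d=vision.grab_frame("wrist"); cv2.imwrite("pics/w3.png",im)
for k,z in(("dish_parked",.02),("dish_d",.04)):
    for pr,m in masks("wrist",k)[:4]:
        c,l=circ(m); X=w_at(c,W,z); print(k,round(pr,2),m.sum(),c.round(1),((X[:2]-O)@np.c_[EX,EY]).round(4))
print(get_state()["time"])
E
```

```text
[-0.8 -0.5  0. ] 0.015982079442880777
[ 0.   0.5 -0.9]
-0.0465 -0.0467 [1.2 0.7 0.2]
-0.048 -0.0482 [ 1.5  0.5 -0.2]
-0.0495 -0.0496 [1.3 0.5 0.3]
-0.051 -0.0511 [1.5 0.4 0.4]
-0.0525 -0.0526 [ 1.3 -0.5 -0.1]
-0.054 -0.0541 [-0.3  1.2  0.3]
-0.0555 -0.0556 [1.4 0.8 0.9]
-0.057 -0.0571 [1.  1.1 0.1]
-0.0585 -0.0587 [ 1.   1.3 -1. ]
-0.06 -0.0599 [ 2.   0.2 -1.2]
-0.0615 -0.0602 [5.4 0.5 0.6]
dish_parked 0.55 307 [317.9 367.9] [0.0832 0.049 ]
dish_d 0.81 1099 [327.7 230.4] [-0.0983  0.0585]
dish_d 0.49 84 [266.5 303.7] [-0.0178 -0.0028]
31.1583
```

View pics/w3.png

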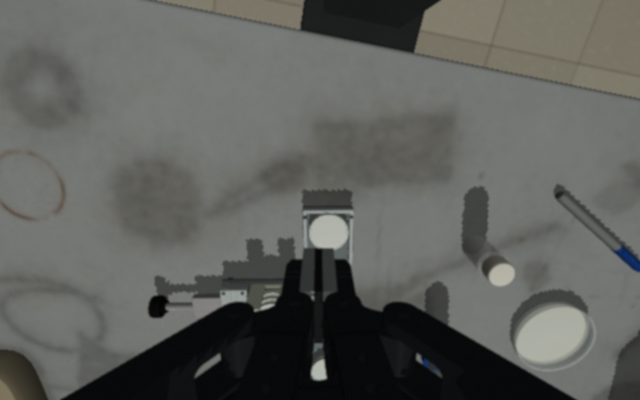

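The dish at (328,231) lies against the near end stop over the pad, and the 5.4 N reading confirms it touched. I'll check the parked dish in numbers, then hand in.

```bash
python3 - <<'E'
from h import *
for n in("scene","top"):
    im,_=vision.grab_frame(n)
    for pr,m in masks(n,"dish_parked")[:5]:
        c,l=circ(m); print(n,round(pr,2),m.sum(),c.round(1),((at_z(n,c,.02)[:2]-O)@np.c_[EX,EY]).round(4))
print(F().round(1)); print(ticket.close_job(),get_state()["time"])
E
```

```text
scene 0.57 191 [353.2 197.3] [0.0847 0.0581]
scene 0.22 333 [261.8 219.2] [-0.0552  0.2208]
top 0.69 202 [320.9 148.2] [0.0898 0.0642]
top 0.37 338 [264. 157.] [0.0908 0.196 ]
[0.2 0.2 0.1]
the job is handed in; nothing more can be done
the job is handed in; nothing more can be done
```

I pressed the plunger fully in once and it sprang back. One dish came out and I pushed it against the stop at the free end. The parked dish did not move, and I handed the job in at about 31 s; the hand-in returned no verdict. During the press, a gripper knuckle probably touched the magazine rim lightly (about 7 N).

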